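Drop the scraper rest over the cart's pin

ROBOT

A 6-joint arm with a two-finger parallel gripper is mounted at the origin on the work surface. World frame = base frame: x ahead of the robot, y to its left, z up, the work surface at z = 0. Lengths are in mm, angles in degrees, forces in N, time in s.
With the tool pointing down it reaches from about 350 to 850 mm from the base axis. Payload 8.1 kg.
Tool frame: the origin (TCP) lies at the very end of the fingers, on their centre line; the grasp point (between the pads) lies r.tcp_to_grasp behind it (r.tcp_to_grasp is the distance from the TCP to the grasp point, in mm); z points along the fingers, y is the line along which they close (so a half turn about z gives the same grasp; the last joint's range is limited). The gripper opens to 85 mm and grips with 20 to 120 N. Pads are 22 mm wide; open, the fingers measure 114 mm over their backs; the gripper's body (76 mm by 85 mm) begins 54 mm behind the grasp point. The pads swing forward as they close: fully open they stand 13 mm farther back than shut.
Start: joints at [-74.221, 7.471, 85.268, -0, 87.261, -4.893], TCP at [211.834, -561.366, 231.292] pointing down, gripper open.
Joint ranges: [-169.43, 169.43], [-51.17, 129.36], [1.28, 143.12], [-76.62, 256.62], [0, 156.53], [-152.29, 152.29]. Speed limits (degrees/s): [136.94, 136.94, 159.86, 180, 180, 180].

INTERFACE

Orientations are given as [roll, pitch, yaw] about the fixed x, y, z axes, in that order (R = Rz(yaw) Ry(pitch) Rx(roll)).
In Python, from bench import sense, viewer, order, r gives the robot as it stands.
- The arm moves only by the tool carry_out, never from a script. Its argument "increments" is one flat list of numbers, 7 for each row, row after row: the shift along the tool's x, y, z as a fraction of full scale, then the turn, a rotation vector about the tool's x, y, z as a fraction of full scale, then the opening, from -1 (shut) to 1 (fully open). A call has exactly 10 rows; each row is the pose to reach, as a shift and turn from the pose commanded when the call began, along the tool's axes at that moment, turning the shorter way round; what a row does not reach only later rows make up. Full scale, the value 1, is 400 mm for a shift and 2 pi rad for a turn. A row lasts 1/8 s, in which the tool goes at most 62.5 mm and 10.7 degrees, less where a joint would pass 70% of its speed; a pose out of reach is approached as far as the arm can. A call with a number of a shift or a turn outside -1 to 1 is refused whole. A call with a gripper value outside its range is refused whole. The fingers move at their own pace and stop on an object; "force" is the grip in N (left out, the last holds). Time passes only in rows, so rows that repeat a pose let the fingers close, or fill a call up. It gives the time, the measured TCP pose, the force, the opening and the grip force at its end, in the units of the state.
- sense(): the state, without advancing time (a new reading comes with each control period).
- viewer.snapshot(name): name is "scene" or "top"; returns the picture (480x640x3 uint8, red, green, blue); there is no depth.
- viewer.get_calibration(name): a dict with "fx", "fy", "cx", "cy" (pixels), "k1" (the pictures are not rectified: a ray, as slopes to the right and down, at radius r is drawn at 1 + k1 r^2 times it, then the intrinsics apply), "R" (3x3) and "t" (3): a world point X has camera coordinates R X + t. Camera axes: x right, y down, z forward; pixel columns grow to the right and rows downward; lengths in mm; the calibration is good to about 2 mm. A picture is of the moment at which its call begins. get_calibration takes no time and is no camera call.
- order.hand_in(): hands the job in; it is judged then, once.
The state is a dict: "time": time; "joint_pos": joint angles; "qd": joint speeds; "joint_efforts": joint torques, N m; "tool_pos": TCP position; "tcp_rot": TCP orientation; "ft_force": force on the tool from outside, world axes, zero at the start; "wrist_torque": the same for the moment, N m; "finger_gap": finger opening in mm; "grip_force": force on a finger pad.
Only numpy, scipy, OpenCV 4.12 (cv2) and the standard library are available. Lean on these libraries where they do the work, as an engineer would, in place of code of your own. Each camera call takes 0.05 s, during which the arm holds its last target. There are 200 camera calls.

TASK

Mount the blue scraper rest on the cart so that it cannot slide away when the cart is rolled: slide it off the raised step, keeping it low rather than lifting it up, until its big hole is over the red pin, and let it drop, so that it lies flat on the low bay around the pin, squared up with the step. Leave the grey rest where it is.

Things in the scene. Friction and masses are not known exactly. Their poses are not given: they have to be found in the camera images.
- rest_blue: Loose blue scraper rest, 160 g. Plate x -105..25, y -42..42 mm, 6 thick, with a 40 mm through hole at its front. Origin: underside, centre of the hole. Upright grip tab behind the hole: 12 mm thick in y, x -75..-29, top z 44 (end horns 51); pinch it across y at x -52, near the centre of mass. Starts flat on the raised step, left or right side, its x within 9 degrees of the dock's x.
- rest_grey: Loose grey rest of the same outline, tab and origin place, but without the big hole: only two 10 mm holes that do not fit the pin. Lies on the other side of the step, about 170 mm from the blue one, and stays there.
- dock: Fixed white two-level base. Origin on the cart top, under the step's edge, mid width; x points from the step out over the low bay, away from the robot; z up. Raised step: x -165..0, y -160..160 mm, top at z 19, black line along its edge. Low bay: x 0..205, same width, floor at z 4, other sides open.
- pin: Fixed red round pin in the low bay, 125 mm out from the step's edge, within 40 mm of mid width. 16 mm diameter, 12 tall, bevelled top that ends 3 mm below the step's level, so a plate held level with the step passes over it. Origin: centre of its foot on the bay floor; axes parallel to the dock's.
There are look-alikes about, which are no part of the job. Several things have the shape of the rest_blue; the one meant has the colours described above.

How it is judged:
By the outcome, as a careful person would: the job done as asked, in the order asked, and still so for the second after the job is handed in, with the robot touching nothing.
It also fails if it takes over 35 s, if anything falls off the work surface, if the arm or the gripper's body presses on something with over 40 N, if the wrist force passes 120 N, or if a joint passes its speed limit or range.

## Working session

There is one attempt and no reset: what is moved stays moved. The work goes in short steps, Python scripts to look and compute and a tool call to move; the robot and the scene stay as the last step left them, time stands still between calls to the robot, and variables do not carry over. Pictures are saved under pics/ and viewed, at most 10 in all, crops included, and the job is handed in when it is done.

Besides the shell and the picture viewer there is one more tool, called by a JSON object that holds its "api" and its "payload". carry_out: Moves the arm, as the interface text tells. Its arguments: {"type":"object","properties":{"increments":{"type":"array"},"force":{"type":"number"}},"required":["increments"]}

```bash
mkdir -p pics
python3 - <<'E'
from bench import sense, viewer, order, r
import cv2,numpy as np
for n in("scene","top"):
    p=viewer.snapshot(n); cv2.imwrite(f"pics/{n}0.png",p[:,:,::-1]); np.save(f"pics/{n}0.npy",p)
    c=viewer.get_calibration(n); print(n,{k:np.round(v,4).tolist() for k,v in c.items()})
print(r.tcp_to_grasp, sense())
E
```

```text
scene {'fx': 510.9325, 'fy': 510.9325, 'cx': 318.2323, 'cy': 229.8397, 'k1': 0.0018, 'R': [[0.1667, 0.9859, 0.0132], [0.6729, -0.104, -0.7324], [-0.7207, 0.131, -0.6807]], 't': [18.9513, -311.8378, 1340.4813]}
top {'fx': 553.1326, 'fy': 553.1326, 'cx': 326.1406, 'cy': 234.3631, 'k1': -0.0855, 'R': [[-0.0129, -0.9999, -0.0111], [-0.9885, 0.0145, -0.1503], [0.1504, 0.009, -0.9886]], 't': [-73.4918, 501.7975, 1089.5082]}
18.700000000000003 {'time': 0.1, 'joint_pos': array([-7.42217196e+01,  7.51259057e+00,  8.53247023e+01, -5.63801172e-04,
        8.72629205e+01, -4.89209407e+00]), 'qd': array([-0.04073935, -0.07031802, -0.07886147,  0.00546036,  0.02126711,
       -0.04111006]), 'joint_efforts': array([ 2.34862237e-04, -5.70953929e+01, -5.01943016e+01, -2.90539901e-04,
        8.15105333e-03,  8.33218337e-06]), 'tool_pos': array([ 211.68032443, -560.86561042,  230.3145487 ]), 'tcp_rot': array([-1.79900104e+02, -7.98507685e-03,  2.06703949e+01]), 'ft_force': array([-0.30948983, -0.1301691 , -0.01377881]), 'wrist_torque': array([-0.01560192,  0.02088319,  0.014547  ]), 'grip_force': 0.0, 'finger_gap': 85.65157543477201}
```

View pics/scene0.png

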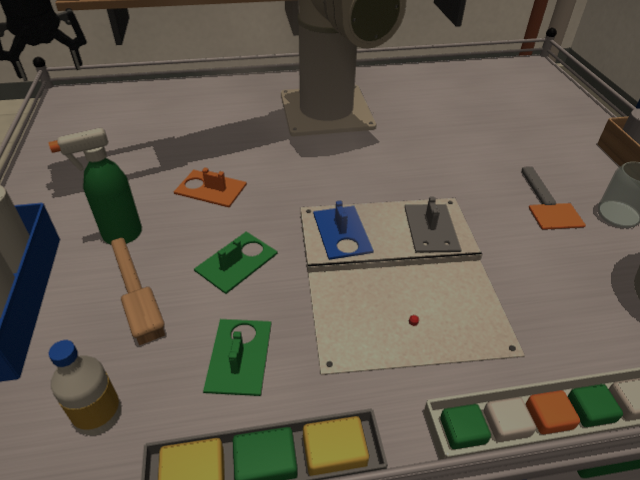

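View pics/top0.png

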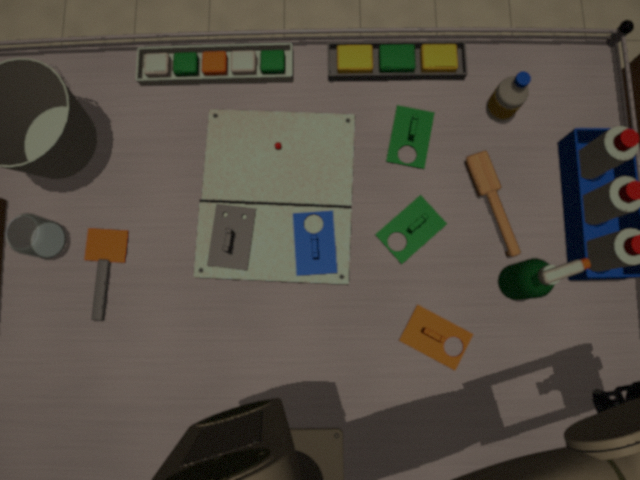

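The two pictures show:
- **Blue plates:** there is one on the step, top (314,242) / scene (342,230). It is the only blue one with a hole.
- **Look-alikes in the top picture:** grey rest (231,237), green (411,137), green (411,229), orange (436,337).
- **Pin:** red, top (278,146) / scene (414,320).

I choose the blue one and measure next.

```bash
cat > h.py <<'E'
import numpy as np,cv2
from bench import sense, viewer, order, r
def rays(n,px):
    c=viewer.get_calibration(n); px=np.atleast_2d(np.asarray(px,float))
    d=(px-[c['cx'],c['cy']])/[c['fx'],c['fy']]; u=d.copy()
    for _ in range(8): u=d/(1+c['k1']*(u**2).sum(1,keepdims=True))
    R=np.array(c['R']); t=np.array(c['t'])
    return -R.T@t, np.c_[u,np.ones(len(u))]@R
def plane(n,px,z):
    o,d=rays(n,px); return o+d*((z-o[2])/d[:,2:])
def tri(pa,pb):
    (o1,d1),(o2,d2)=rays("top",pa),rays("scene",pb); d1=d1[0];d2=d2[0]
    s=np.linalg.lstsq(np.c_[d1,-d2],o2-o1,rcond=None)[0]
    a,b=o1+s[0]*d1,o2+s[1]*d2; return (a+b)/2,np.linalg.norm(a-b)
def big(m,box=None):
    m=m.astype(np.uint8)*255
    if box: k=np.zeros_like(m); x0,y0,x1,y1=box; k[y0:y1,x0:x1]=1; m=m*k
    cs,h=cv2.findContours(m,cv2.RETR_CCOMP,cv2.CHAIN_APPROX_NONE)
    i=max(range(len(cs)),key=lambda i:cv2.contourArea(cs[i]) if h[0][i][3]<0 else -1)
    hs=[c for c,q in zip(cs,h[0]) if q[3]==i]
    return cs[i],(max(hs,key=cv2.contourArea) if hs else None)
def cen(c): m=cv2.moments(c); return np.array([m['m10']/m['m00'],m['m01']/m['m00']])
def blue(p): q=p.astype(int); return (q[...,2]>q[...,0]*1.5+15)&(q[...,2]>q[...,1]*1.25)
def red(p): q=p.astype(int); return (q[...,0]>90)&(q[...,0]>2*q[...,1])&(q[...,0]>2*q[...,2])
E
python3 - <<'E'
from h import *
np.set_printoptions(precision=1,suppress=True)
T=np.load("pics/top0.npy");S=np.load("pics/scene0.npy")
box={"top":(195,105,360,290),"scene":(295,195,515,375)}
hc={};pc={}
for n,p in(("top",T),("scene",S)):
    o,h=big(blue(p),box[n]); hc[n]=cen(h); 
    f=plane(n,h[:,0],25)[:,:2].astype(np.float32); print(n,"hole px",hc[n],"circle z25",cv2.fitEllipse(f))
    w=plane(n,o[:,0],25)[:,:2].astype(np.float32); print(" blue rect z25",cv2.minAreaRect(w), cv2.boxPoints(cv2.minAreaRect(w)).tolist())
    o,_=big(red(p),box[n]); pc[n]=cen(o); print(" pin",pc[n],cv2.contourArea(o),plane(n,pc[n],14))
print("tri hole",tri(hc["top"],hc["scene"]),"pin",tri(pc["top"],pc["scene"]))
# black edge line in top and dock sides
g=T.max(2)
for rng,tag in(((212,285),'L'),((300,345),'R')): pass
xs=[x for x in range(210,345)]
ys=[190+np.argmin(g[190:216,x]) for x in xs]
W=plane("top",np.c_[xs,ys],19)[:,:2]
l=cv2.fitLine(W.astype(np.float32),cv2.DIST_HUBER,0,.01,.01).ravel();print("edge line z19",l,"yaw",np.degrees(np.arctan2(l[1],l[0])),W[0],W[-1])
# dock sides of step and bay by gradient per row
for rows,z,t in((range(212,270,6),19,'step'),(range(125,196,6),4,'bay')):
    L=[];Rr=[]
    for y in rows:
        s=cv2.GaussianBlur(T[y:y+1].astype(np.float32),(5,1),0)[0].sum(1); gr=np.gradient(s)
        L.append((185+np.argmax(gr[185:225]),y)); Rr.append((335+np.argmin(gr[335:370]),y))
    for q in(L,Rr):
        w=plane("top",q,z)[:,:2]; v=cv2.fitLine(w.astype(np.float32),cv2.DIST_HUBER,0,.01,.01).ravel(); print(t,v,np.degrees(np.arctan(v[1]/v[0])),w[0],w[-1])
cv2.imwrite("pics/crop.png",cv2.resize(np.hstack([T[100:290,190:365],S[180:370,295:515]])[:,:,::-1],None,fx=2,fy=2,interpolation=cv2.INTER_CUBIC))
E
```

```text
top hole px [313.1 223.5] circle z25 ((525.7999267578125, -53.62993621826172), (44.3195915222168, 45.07510757446289), 10.254202842712402)
 blue rect z25 ((485.93121337890625, -56.09934616088867), (127.5174560546875, 80.4072265625), 3.281684637069702) [[419.9755859375, -19.611522674560547], [424.5784912109375, -99.88689422607422], [551.8868408203125, -92.58717346191406], [547.283935546875, -12.311798095703125]]
 pin [277.7 145. ] 12.0 [[699.4  21.1  14. ]]
scene hole px [347.4 245.3] circle z25 ((524.2164306640625, -53.83293151855469), (40.560447692871094, 44.13720703125), 18.184911727905273)
 blue rect z25 ((481.6420593261719, -56.99269104003906), (138.3683624267578, 82.54711151123047), 3.256838083267212) [[410.22479248046875, -19.716285705566406], [414.9144287109375, -102.13007354736328], [553.059326171875, -94.26909637451172], [548.3696899414062, -11.855308532714844]]
 pin [413.8 318.8] 40.5 [[696.9  20.5  14. ]]
tri hole (array([525.5, -53.9,  25.9]), np.float64(0.5221250328142858)) pin (array([698.5,  20.3,  16.1]), np.float64(1.259782234780704))
edge line z19 [  0.1   1.  570.5  23.2] yaw 86.65455 [578.1 163.2] [ 562.9 -118.3]
step [  1.   -0.  497.9 190.5] -2.8373275 [555.  188.2] [441.3 194.1]
step [   1.    -0.1  493.3 -128. ] -2.871753 [ 550.  -130.6] [ 437.2 -124.3]
bay [  1.   -0.1 682.4 180. ] -3.146475 [751.4 177.2] [603.6 184.4]
bay [   1.    -0.1  672.5 -138.9] -3.8037689 [ 745.1 -143.7] [ 598.2 -134.1]
```

View pics/crop.png

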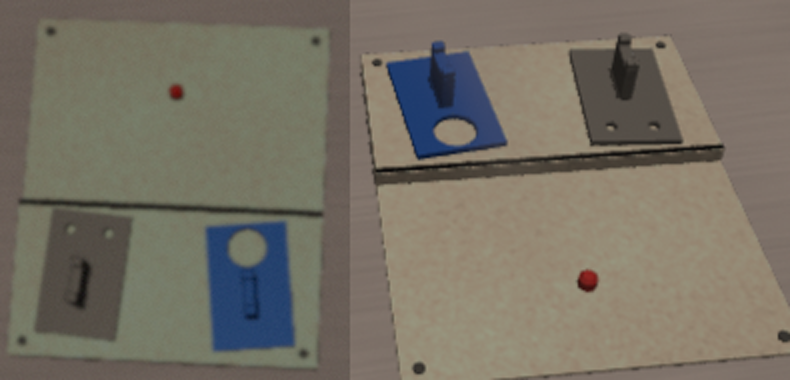

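The crop confirms the choice: a blue plate with one big hole and an upright tab on the step. The pin is at the middle of the bay. I'll check the bottle against my path and compute the first shift.

```bash
cat >> h.py <<'E'
from scipy.spatial.transform import Rotation as Ro
def go(cur,rpy,tgt,rpyt):
    A=Ro.from_euler('xyz',rpy,degrees=True);B=Ro.from_euler('xyz',rpyt,degrees=True)
    s=A.inv().apply(np.array(tgt)-cur)/400; t=(A.inv()*B).as_rotvec()/(2*np.pi)
    print("shift",np.round(s,5),"turn",np.round(t,5))
E
python3 - <<'E'
from h import *
print("bottle base",plane("scene",[[120,238]],0),"head",tri([545,275],[97,145]), "nozzle",tri([588,265],[55,146]))
print("cart edge of step z: line end", tri([201,201],[478,254]))
c=[211.834,-561.366,231.292]
go(c,[180,0,20.67],[473.7,-56.8,231.3],[180,0,3.3])
go(c,[180,0,20.67],[400,-300,231.3],[180,0,3.3])
go(c,[180,0,20.67],[473.7,-56.8,110],[180,0,3.3])
E
```

```text
bottle base [[ 413.31387546 -474.82512975    0.        ]] head (array([ 399.15271577, -463.16981077,  200.18008348]), np.float64(3.5853067218858143)) nozzle (array([ 413.18681831, -528.29227832,  215.32444539]), np.float64(7.88622118836136))
cart edge of step z: line end (array([577.84648423, 180.80322345,  19.28632247]), np.float64(3.1067219915694104))
shift [ 1.05778e+00 -9.49130e-01 -2.00000e-05] turn [ 0.      -0.       0.04825]
shift [ 6.7078e-01 -4.4530e-01 -2.0000e-05] turn [ 0.      -0.       0.04825]
shift [ 1.05778 -0.94913  0.30323] turn [ 0.      -0.       0.04825]
```

{"api": "carry_out", "payload": {"increments": [0.05, -0.05, -0.15, 0, 0, 0, 1, 0.74, -0.632, -0.15, 0, 0, 0.04825, 1, 0.74, -0.632, -0.15, 0, 0, 0.04825, 1, 0.74, -0.632, -0.15, 0, 0, 0.04825, 1, 0.74, -0.632, -0.15, 0, 0, 0.04825, 1, 0.74, -0.632, -0.15, 0, 0, 0.04825, 1, 0.74, -0.632, -0.15, 0, 0, 0.04825, 1, 0.74, -0.632, -0.15, 0, 0, 0.04825, 1, 0.74, -0.632, -0.15, 0, 0, 0.04825, 1, 0.74, -0.632, -0.15, 0, 0, 0.04825, 1]}}

```text
time: 1.35
tool_pos: [398.9, -221.3, 291.0]
tcp_rot: [-180.0, 0.0, 3.2]
ft_force: [-0.6, -0.7, 1.5]
finger_gap: 85.2
grip_force: 0.0
```

{"api": "carry_out", "payload": {"increments": [0.2087, -0.3976, 0.1, 0, 0, 0, 1, 0.2087, -0.3976, 0.1, 0, 0, 0, 1, 0.2087, -0.3976, 0.2, 0, 0, 0, 1, 0.2087, -0.3976, 0.4, 0, 0, 0, 1, 0.2087, -0.3976, 0.5, 0, 0, 0, 1, 0.2087, -0.3976, 0.5, 0, 0, 0, 1, 0.2087, -0.3976, 0.5, 0, 0, 0, 1, 0.2087, -0.3976, 0.5, 0, 0, 0, 1, 0.2087, -0.3976, 0.5, 0, 0, 0, 1, 0.2087, -0.3976, 0.5, 0, 0, 0, 1]}}

```text
time: 2.6
tool_pos: [474.6, -57.1, 92.6]
tcp_rot: [180.0, -0.1, 3.3]
ft_force: [-0.3, 0.8, -0.9]
finger_gap: 85.1
grip_force: 0.0
```

Run:
```python
from h import *
p=viewer.snapshot("scene"); cv2.imwrite("pics/s1.png",cv2.resize(p[100:340,240:520],None,fx=2.4,fy=2.4)[:,:,::-1])
print(sense()["tool_pos"],sense()["tcp_rot"])
```

```text
[474.29518247 -56.95911346  92.23856005] [ 1.79975236e+02 -8.55356883e-02  3.29645818e+00]
```

View pics/s1.png

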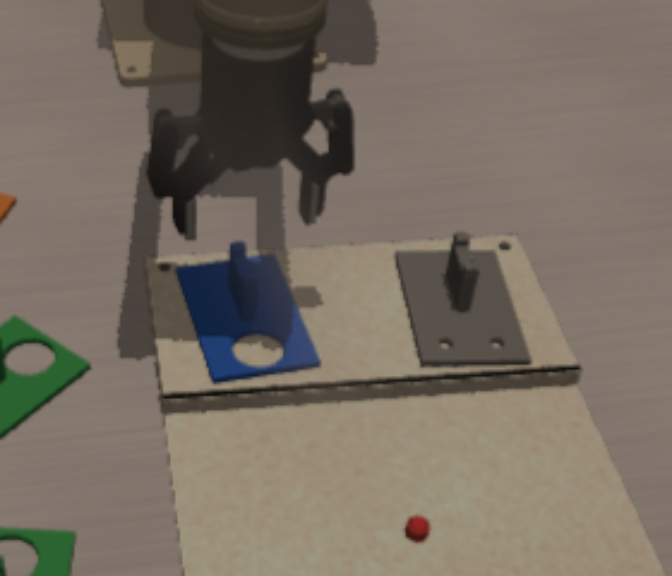

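The open fingers straddle the blue tab (crop (243,280), fingers at 187 and 312). Next I descend and grip.

{"api": "carry_out", "payload": {"increments": [0, 0, 0.08, 0, 0, 0, 1, 0, 0, 0.148, 0, 0, 0, 1, 0, 0, 0.148, 0, 0, 0, 1, 0, 0, 0.148, 0, 0, 0, 0, 0, 0, 0.148, 0, 0, 0, -0.4, 0, 0, 0.148, 0, 0, 0, -1, 0, 0, 0.148, 0, 0, 0, -1, 0, 0, 0.148, 0, 0, 0, -1, 0, 0, 0.148, 0, 0, 0, -1, 0, 0, 0.148, 0, 0, 0, -1], "force": 50}}

```text
time: 3.9
tool_pos: [474.3, -56.9, 32.8]
tcp_rot: [180.0, -0.1, 3.3]
ft_force: [-1.0, 0.7, 5.9]
finger_gap: 11.2
grip_force: 50.2
```

{"api": "carry_out", "payload": {"increments": [0, 0, -0.002, 0, 0, 0, -1, 0.03, -0.005, -0.002, 0, 0, 0.002, -1, 0.07, -0.01, -0.002, 0, 0, 0.005, -1, 0.12, -0.02, -0.002, 0, 0, 0.009, -1, 0.17, -0.03, -0.002, 0, 0, 0.013, -1, 0.22, -0.05, -0.002, 0, 0, 0.018, -1, 0.27, -0.07, -0.002, 0, 0, 0.018, -1, 0.32, -0.1, -0.002, 0, 0, 0.018, -1, 0.35, -0.13, -0.002, 0, 0, 0.018, -1, 0.35, -0.13, -0.002, 0, 0, 0.018, -1]}}

```text
time: 5.15
tool_pos: [611.1, 4.3, 32.7]
tcp_rot: [-180.0, -0.0, -3.1]
ft_force: [1.2, 0.8, 2.1]
finger_gap: 11.3
grip_force: 49.7
```

Run:
```python
from h import *
p=viewer.snapshot("scene"); cv2.imwrite("pics/s2.png",cv2.resize(p[140:400,260:540],None,fx=2.3,fy=2.3)[:,:,::-1])
o,h=big(blue(p),(295,195,515,375))
for z in(25,27):
    w=plane("scene",h[:,0],z)[:,:2].astype(np.float32); print(z,cv2.fitEllipse(w))
s=sense();print(s["tool_pos"],s["tcp_rot"],s["ft_force"],s["finger_gap"])
```

```text
Traceback (most recent call last):
cv2.error: OpenCV(4.12.0) /io/opencv/modules/imgproc/src/shapedescr.cpp:361: error: (-201:Incorrect size of input array) There should be at least 5 points to fit the ellipse in function 'fitEllipseNoDirect'
```

View pics/s2.png

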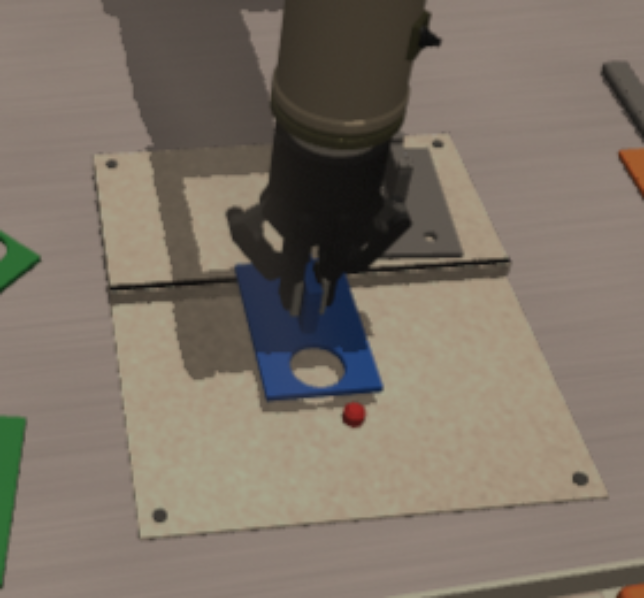

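The plate is held level past the edge. The hole is at px (398,300), short of the pin at (414,319), as planned. I go on over the pin at the same height.

{"api": "carry_out", "payload": {"increments": [0.015, -0.01, 0, 0, 0, 0, -1, 0.03, -0.02, 0, 0, 0, 0, -1, 0.045, -0.03, 0, 0, 0, 0, -1, 0.06, -0.04, 0, 0, 0, 0, -1, 0.075, -0.05, 0, 0, 0, 0, -1, 0.085, -0.0526, 0, 0, 0, 0, -1, 0.085, -0.0526, 0, 0, 0, 0, -1, 0.085, -0.0526, 0, 0, 0, 0, -1, 0.085, -0.0526, 0, 0, 0, 0, -1, 0.085, -0.0526, 0, 0, 0, 0, -1]}}

```text
time: 6.45
tool_pos: [645.5, 22.3, 32.9]
tcp_rot: [-180.0, 0.0, -3.2]
ft_force: [0.1, 1.3, -2.6]
finger_gap: 11.1
grip_force: 49.2
```

Run:
```python
from h import *
p=viewer.snapshot("scene"); t=viewer.snapshot("top")
a=cv2.resize(p[220:380,320:500],None,fx=2.2,fy=2.2); b=cv2.resize(t[100:260,190:370],None,fx=2.2,fy=2.2)
cv2.imwrite("pics/s3.png",np.hstack([a,b])[:,:,::-1])
s=sense();print(s["tool_pos"],s["tcp_rot"],s["ft_force"],s["finger_gap"])
q=p.astype(int)
m=blue(p); m[:,:330]=0;m[:,500:]=0;m[:200]=0;m[380:]=0
ys,xs=np.nonzero(m); h=cv2.convexHull(np.c_[xs,ys].astype(np.int32))
k=cv2.fillConvexPoly(np.zeros(m.shape,np.uint8),h,1).astype(bool)&~m&(q.sum(2)>180); k[:300]=0
n,l,st,c=cv2.connectedComponentsWithStats(k.astype(np.uint8)); i=1+np.argmax(st[1:,4]); print(st[i],c[i],plane("scene",c[i],25))
r_,_=big(red(p),(380,290,450,350)); print("red",cen(r_),plane("scene",cen(r_),14))
```

```text
[645.54527392  22.29411124  32.93539662] [-1.79999936e+02 -3.70799714e-04 -3.18123284e+00] [ 0.04096179 -0.1183072  -1.83137261] 11.650986248751613
[402 306  25  18 327] [413.83486239 313.9969419 ] [[695.50499847  19.33461282  25.        ]]
red [413.67094017 318.7991453 ] [[696.89570767  20.22798299  14.        ]]
```

View pics/s3.png

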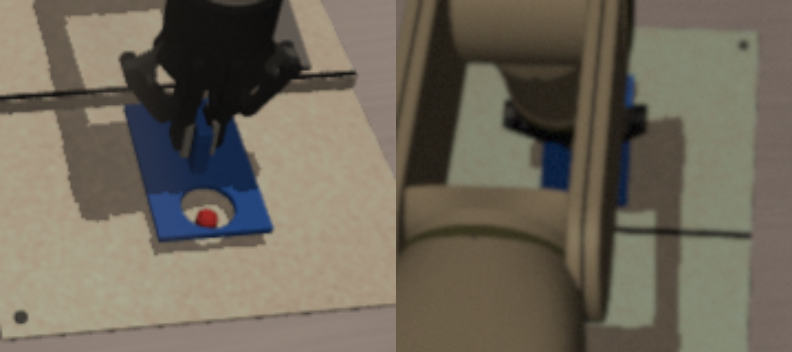

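The red pin shows inside the hole (crop (207,218)), and the measured offset is about 1.5 mm. I lower part-way and let the plate drop.

{"api": "carry_out", "payload": {"increments": [0.003, -0.002, 0.008, 0, 0, 0, -1, 0.003, -0.002, 0.016, 0, 0, 0, -1, 0.003, -0.002, 0.025, 0, 0, 0, -1, 0.003, -0.002, 0.025, 0, 0, 0, -1, 0.003, -0.002, 0.025, 0, 0, 0, -1, 0.003, -0.002, 0.025, 0, 0, 0, 0, 0.003, -0.002, 0.025, 0, 0, 0, 1, 0.003, -0.002, 0.025, 0, 0, 0, 1, 0.003, -0.002, 0.025, 0, 0, 0, 1, 0.003, -0.002, 0.025, 0, 0, 0, 1]}}

```text
time: 7.8
tool_pos: [646.9, 23.1, 22.9]
tcp_rot: [-180.0, -0.0, -3.2]
ft_force: [-0.4, -0.6, 0.3]
finger_gap: 85.2
grip_force: 0.0
```

{"api": "carry_out", "payload": {"increments": [0, 0, -0.05, 0, 0, 0, 1, 0, 0, -0.15, 0, 0, 0, 1, 0, 0, -0.25, 0, 0, 0, 1, 0, 0, -0.4, 0, 0, 0, 1, -0.2, 0, -0.5, 0, 0, 0, 1, -0.4, 0, -0.5, 0, 0, 0, 1, -0.5, 0, -0.5, 0, 0, 0, 1, -0.5, 0, -0.5, 0, 0, 0, 1, -0.5, 0, -0.5, 0, 0, 0, 1, -0.5, 0, -0.5, 0, 0, 0, 1]}}

```text
time: 9.05
tool_pos: [448.2, 34.0, 224.1]
tcp_rot: [-180.0, -0.1, -3.2]
ft_force: [-0.0, -0.9, -0.9]
finger_gap: 85.4
grip_force: 0.0
```

Run:
```python
from h import *
p=viewer.snapshot("scene"); t=viewer.snapshot("top")
a=cv2.resize(p[195:375,290:515],None,fx=1.75,fy=1.75); b=cv2.resize(t[100:280,190:365],None,fx=1.75,fy=1.75)
cv2.imwrite("pics/s4.png",np.hstack([a,b])[:,:,::-1])
s=sense();print(s["time"],s["tool_pos"],s["ft_force"],s["finger_gap"])
for n,im,bx in(("scene",p,(330,230,500,380)),("top",t,(195,100,360,205))):
    try:
        o,h=big(blue(im),bx); w=plane(n,o[:,0],10)[:,:2].astype(np.float32); print(n,cv2.minAreaRect(w))
        if h is not None: print(" hole",cv2.fitEllipse(plane(n,h[:,0],10)[:,:2].astype(np.float32)))
    except Exception as e: print(n,e)
```

```text
9.15 [448.05283583  34.05389191 223.27983406] [ 0.97375105  0.37430534 -0.81440486] 85.51265199218439
scene ((652.369140625, 22.86998748779297), (83.43474578857422, 140.91595458984375), 86.86678314208984)
 hole ((697.150390625, 19.76912498474121), (39.904415130615234, 42.22802734375), 147.55430603027344)
top ((659.0465087890625, 23.510467529296875), (81.1128158569336, 127.6615982055664), 86.81207275390625)
 hole ((699.005859375, 21.143190383911133), (43.62887954711914, 44.168148040771484), 157.6154022216797)
```

View pics/s4.png

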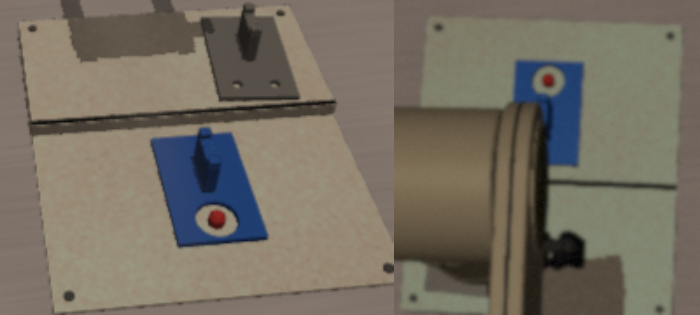

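The plate lies flat around the pin: the pin at crop (217,218) is centred in the hole. Its yaw is -3.15°, matching the dock. The grey rest hasn't moved, and the robot is clear of everything.

```bash
python3 -c "
from bench import order
print(order.hand_in())"
```

```text
the job is handed in; nothing more can be done
None
```

The blue rest lies flat on the low bay around the red pin, squared with the step to within measurement error. The grey rest was left where it was, and the job was handed in at about 9 s of the 35 s allowed; no verdict came back.

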